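# Load the waiting slide case into the scanner's empty bay

### The arm

A 6-joint arm with a two-finger parallel gripper is mounted at the origin on the work surface. World frame = base frame: x ahead of the robot, y to its left, z up, the work surface at z = 0. Lengths are in m, angles in rad, forces in N, time in s.
With the tool pointing down it reaches from about 0.25 to 0.725 m from the base axis. Payload 4 kg.
Tool frame: the origin (TCP) lies midway between the tips of the shut fingers; the grasp point (between the pads) lies 19 mm behind it; z points along the fingers, y is the line along which they close (so a half turn about z gives the same grasp; the last joint's range is limited). The gripper opens to 85 mm and grips with 20 to 120 N. Pads are 22 mm wide; open, the fingers measure 114 mm over their backs; the gripper's body (76 mm by 85 mm) begins 54 mm behind the grasp point. The pads swing forward as they close: fully open they stand 13 mm farther back than shut.
Start: joints at [1.249, 0.241, 0.005, 1.335, 0, 1.571], TCP at [0.158, 0.474, 0.231] pointing down, gripper open.
Joint ranges: [-2.72, 2.72], [-1.05, 1.87], [-1.09, 1.28], [-1.99, 2.15], [-1.42, 1.44], [-3.14, 3.14]. Speed limits (rad/s): [2.79, 2.79, 3.14, 3.14, 3.14, 3.14].

### API

Orientations are given as a unit quaternion [x, y, z, w].
In Python, from workcell import bot gives the robot as it stands.
- The arm moves only by the tool play_rows, never from a script. Its argument "moves" is a list of rows, each a list of 3 entries, a list of its own where there are three numbers: the opening, from -1 (shut) to 1 (fully open), then the shift along the tool's x, y, z in cm, then the turn, a rotation vector about the tool's x, y, z in rad. A call has 1 to 12 rows; each row shifts and turns the commanded pose from where the row before left it, along the tool's axes as they then stand; what a row does not reach is not made up. A row lasts 1/12 s, in which the tool goes at most 41.7 mm and 7.16 degrees, less where a joint would pass 70% of its speed; a pose out of reach is approached as far as the arm can. A call is refused whole if a number of a shift passes 4.17 or a number of a turn 0.125, either way. A call with a gripper value outside its range is refused whole. The fingers move at their own pace and stop on an object; the grip force is fixed at half the most. Time passes only in rows, so rows that do not move let the fingers close. It gives the time, the measured TCP pose, the force and the opening at its end, in the units of the state.
- bot.get_obs(): the state, without advancing time (a new reading comes with each control period).
- bot.camera(name): name is "side" or "top" or "wrist"; returns (picture, depth): 420x560x3 uint8, red, green, blue; 420x560 float32, m along the optical axis (not along the pixel's ray), 0 where there is no reading.
- bot.camera_info(name): a dict with "K" (3x3 intrinsics, pixels), "world_from_camera" (4x4, takes a point from camera to world coordinates); the wrist camera has in their place "T_tool_cam" (4x4, takes a point from camera to tool coordinates, whose origin is the TCP and whose axes are the flange's). Camera axes: x right, y up, looking along -z (the intrinsics and any distortion apply to the point x, -y, -z); pixel columns grow to the right and rows downward; lengths in m; the calibration is good to about 2 mm. A picture is of the moment at which its call begins: read the wrist's pose just before it. camera_info takes no time and is no camera call.
- bot.job_done(): hands the job in, once; it reports no verdict.
The state is a dict: "clock": time; "joint_pos": joint angles; "joint_vel": joint speeds; "tau": joint torques, N m; "eef_pos": TCP position; "tool_rot": TCP orientation; "ft_force": force on the tool from outside, world axes, zero at the start; "ft_torque": the same for the moment, N m; "grip_width": finger opening in m.
Only numpy, scipy, OpenCV 4.12 (cv2) and the standard library are available. Lean on these libraries where they do the work, as an engineer would, in place of code of your own. Each camera call takes 0.05 s, during which the arm holds its last target. There are 200 camera calls.

### The job

Swing the lamp arm, which has an orange handle, well out to one side of the slide scanner (60 degrees or more from the middle, left or right as you like) and leave it there. Then take the purple slide case from its upright stand and slide it, same end down as it stands now, into whichever of the scanner's three slanted bays is empty, gently and fully home, and let go. Leave the grey and blue cases in their bays and do not knock over the amber bottle or the paper roll.

Things in the scene. Friction and masses are not known exactly. Their poses are not given: they have to be found in the camera images.
- purple_case: purple flat slide case, the one to load, standing on end in the steel stand; mm: thick along its x 22, wide along its y 60, long along its z 130; origin at the centre of its 22 x 60 end, z runs from there along its length (up at the start, the top end 138 above the table)
- grey_case: grey slide case of the same shape and frame, already in one of the bays; mm: thick along its x 22, wide along its y 60, long along its z 130; origin at the centre of its 22 x 60 end, z runs from there along its length
- blue_case: blue slide case of the same shape and frame, already in another bay; mm: thick along its x 22, wide along its y 60, long along its z 130; origin at the centre of its 22 x 60 end, z runs from there along its length
- bay_left: Left bay (robot's view): pocket of the slide scanner, open at its upper end; origin at the centre of its floor. z runs up along the pocket, leaning 25 degrees from vertical towards the robot's side; y along the row of bays; x square to the broad walls. mm: inside 34 along x, 74 along y; the wall at -x, on which a case leans, is 72 high, the other three 30; walls 6 thick
- bay_mid: Middle bay, the same pocket and frame; neighbouring bays are 100 mm apart along y. The floor of whichever bay is empty shows a green pad
- bay_right: Right bay, the same pocket and frame
- stand: steel stand that holds the purple case upright; origin at the centre of its underside, base 75 x 100 x 8 mm; its pocket is 30 x 72 mm inside with walls up to 48 mm above the table; z up. It stands left or right of the scanner
- lamp_arm (a joint): angle of the lamp arm in rad about the upright post at the back of the scanner: 0 when it points to the scanner's front over the middle bay, positive when turned counter-clockwise seen from above (lamp head to the robot's right), stops at -1.4 and 1.4; it stays where it is left (about 1 N at the handle moves it)
- lamp_handle (a point): point to grip on the orange upright round handle, 20 mm diameter and 60 mm tall, on top of the white round lamp head (100 mm diameter, 24 mm thick); the point is on the handle's axis, 36 mm above the lamp head's top face and 24 mm below the handle's top, 200 mm from the hinge axis
- lamp_hinge (a point): point on the upright hinge axis of the lamp arm, 260 mm above the table
- amber_bottle: amber bottle, 72 mm diameter, 150 mm tall; origin at the centre of its underside, z up
- paper_roll: paper roll standing on end, 100 mm diameter, 110 mm tall; origin at the centre of its underside, z up
- vial_rack: blue rack of capped vials, 80 x 100 mm, 75 mm tall, fixed, on the other side from the stand; origin at the centre of its underside
Things that resemble listed ones, but are neither listed nor needed, are in the scene too. What is shaped like the purple_case but red is not meant.

How it is judged:
By the outcome, as a careful person would: the job done as asked, in the order asked, and still so for the second after the job is handed in, with the robot touching nothing.
It also fails if it takes over 61 s, if anything falls off the work surface, if the arm or the gripper's body presses on something with over 40 N, if the wrist force passes 120 N, or if a joint passes its speed limit or range.

## Working session

There is one attempt and no reset: what is moved stays moved. The work goes in short steps, Python scripts to look and compute and a tool call to move; the robot and the scene stay as the last step left them, time stands still between calls to the robot, and variables do not carry over. Pictures are saved under pics/ and viewed, on a budget of 10 in all, crops included, one or two more only if the job needs it, and the job is handed in when it is done.

Besides the shell and the picture viewer there is one more tool, called after "Emit:" by a JSON object that holds its "api" and its "payload", one argument or row to a line. play_rows: Moves the arm, as the interface text tells. Its arguments: {"type":"object","properties":{"moves":{"type":"array"}},"required":["moves"]}

```bash
mkdir -p pics; ls; cat > h.py <<'E'
import numpy as np, cv2
from workcell import bot
from scipy.spatial.transform import Rotation as R
def grab(n):
    o=bot.get_obs(); im,d=bot.camera(n); i=bot.camera_info(n)
    if n=="wrist":
        T=np.eye(4);T[:3,:3]=R.from_quat(o["tool_rot"]).as_matrix();T[:3,3]=o["eef_pos"];T=T@i["T_tool_cam"]
    else: T=np.array(i["world_from_camera"])
    np.savez(f"{n}.npz",im=im,d=d,T=T,K=i["K"])
    return im,d
def cloud(n):
    z=np.load(f"{n}.npz");d=z["d"];K=z["K"];v,u=np.mgrid[:d.shape[0],:d.shape[1]]
    p=np.stack([(u-K[0,2])/K[0,0]*d,-(v-K[1,2])/K[1,1]*d,-d],-1)
    P=p@z["T"][:3,:3].T+z["T"][:3,3];P[d==0]=np.nan
    return P,z["im"]
def save(im,f): cv2.imwrite("pics/"+f,im[...,::-1])
E
python3 - <<'E'
from h import *
a,_=grab("top");b,_=grab("side")
save(a,"top.png");save(b,"side.png")
for n in("top","side","wrist"):print({k:v for k,v in bot.camera_info(n).items()})
print(bot.get_obs())
E
```

```text
pics
{'K': array([[404.65086901,   0.        , 286.22112523],
       [  0.        , 404.65086901, 208.70101245],
       [  0.        ,   0.        ,   1.        ]]), 'world_from_camera': array([[-1.26338038e-02,  9.99494272e-01, -2.91819816e-02,
         5.64213945e-01],
       [-9.99919937e-01, -1.26492040e-02, -3.43177599e-04,
        -8.26179720e-03],
       [-7.12132882e-04,  2.91753095e-02,  9.99574056e-01,
         1.27607834e+00],
       [ 0.00000000e+00,  0.00000000e+00,  0.00000000e+00,
         1.00000000e+00]])}
{'K': array([[498.38202276,   0.        , 274.86214885],
       [  0.        , 498.38202276, 207.02404435],
       [  0.        ,   0.        ,   1.        ]]), 'world_from_camera': array([[-0.87653047, -0.35883595,  0.32082877,  0.99299225],
       [ 0.48109655, -0.67457193,  0.55990966,  0.64442094],
       [ 0.01550637,  0.64512749,  0.76391758,  1.05697525],
       [ 0.        ,  0.        ,  0.        ,  1.        ]])}
{'K': array([[294.69462455,   0.        , 280.74051474],
       [  0.        , 294.69462455, 214.90866359],
       [  0.        ,   0.        ,
[... 352 characters left out ...]
   1.00000000e+00]])}
{'clock': 0.1, 'joint_pos': array([ 1.24901433e+00,  2.41387993e-01,  3.88080386e-03,  1.33520552e+00,
       -1.20222609e-05,  1.57080068e+00]), 'joint_vel': array([-0.00107834, -0.00238451,  0.00237513, -0.00102643,  0.00124372,
       -0.00073779]), 'tau': array([ 4.89970753e-04, -3.73137081e+01,  2.53010774e+01,  1.08738404e-02,
        2.80130581e-05,  7.84452503e-07]), 'eef_pos': array([0.15795585, 0.47380635, 0.23048517]), 'tool_rot': array([ 1.60199834e-01,  9.87084138e-01, -9.46778950e-04, -1.47564459e-04]), 'ft_force': array([-0.11072168,  0.37944992,  0.55107372]), 'ft_torque': array([ 0.0039194 , -0.01322026,  0.01039834]), 'grip_width': 0.08540380179683468}
```

View pics/top.png

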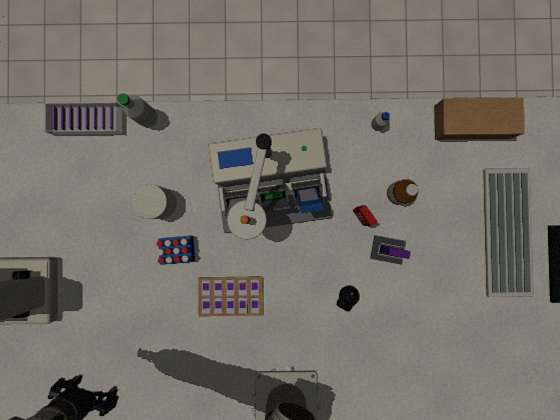

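View pics/side.png

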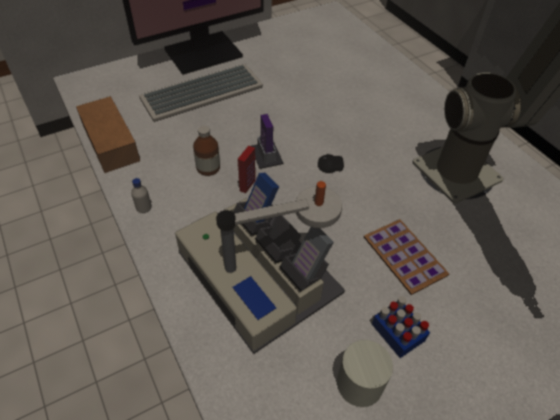

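Top view shows: the handle at (245,219), the hinge at (264,142), and the lamp just left of middle. The green pad at (272,196) means the middle bay is empty. Blue is in the right bay, and grey is in the left bay under the lamp head. Two things are case-shaped. The upright one at (393,252) in the steel stand is purple, so it's the target. The one at (366,216) is red, so it's the decoy. I'll confirm in a crop and measure.

```bash
python3 - <<'E'
from h import *
P,im=cloud("top")
c=cv2.resize(im[120:310,190:440],None,fx=3.15,fy=3.15,interpolation=cv2.INTER_CUBIC)
save(cv2.convertScaleAbs(c,alpha=1.6),"crop.png")
Ps,ims=cloud("side")
def st(n,P,im,m):
    q=P[m]; q=q[~np.isnan(q[:,0])]; print(n,len(q)); 
    if len(q): print("  med",np.median(q,0).round(4),"lo",np.percentile(q,3,0).round(4),"hi",np.percentile(q,97,0).round(4))
for nm,P,im in(("top",P,im),("side",Ps,ims)):
    h=cv2.cvtColor(im,cv2.COLOR_RGB2HSV).astype(int);H,S,V=h[...,0],h[...,1],h[...,2]
    z=P[...,2];x=P[...,0];y=P[...,1]
    print(nm)
    st("orange",P,im,(H<14)&(S>150)&(z>.2)&(x>.3)&(x<.7))
    pm=(H>125)&(H<150)&(S>100)&(z>.05)&(z<.16)&(x>.3)&(x<.7)&(y<-.1)
    st("purple",P,im,pm); st("purptop",P,im,pm&(z>.132))
    q=P[pm&(z>.132)]
    if len(q)>10: print(cv2.minAreaRect((q[:,:2]*1000).astype(np.float32)))
    st("standbase",P,im,(abs(z-.008)<.004)&(x>.35)&(x<.6)&(y<-.2)&(y>-.36)&(V<110))
    st("hinge",P,im,(z>.24)&(x>.6)&(x<.85)&(abs(y)<.2))
    st("lamphead",P,im,(z>.14)&(z<.3)&(x>.4)&(x<.6)&(y>0)&(y<.2)&(S<60))
    st("green",P,im,(H>45)&(H<85)&(S>80)&(x>.5)&(x<.65)&(abs(y)<.15))
    st("amber",P,im,(H<18)&(S>80)&(z>.03)&(y<-.2)&(y>-.36)&(x>.52)&(x<.75))
    st("roll",P,im,(abs(z-.11)<.01)&(y>.25)&(y<.5)&(x>.4)&(x<.7))
E
```

```text
top
orange 53
  med [0.569  0.0902 0.3168] lo [0.5619 0.0829 0.2929] hi [0.5762 0.0996 0.3204]
purple 211
  med [ 0.4718 -0.3143  0.135 ] lo [ 0.4577 -0.3492  0.0635] hi [ 0.4837 -0.2939  0.14  ]
purptop 152
  med [ 0.4693 -0.3229  0.136 ] lo [ 0.4576 -0.3497  0.1324] hi [ 0.4831 -0.2975  0.1402]
((470.24224853515625, -323.6594543457031), (58.83461380004883, 21.54067039489746), 78.07868957519531)
standbase 319
  med [ 0.4782 -0.3114  0.0068] lo [ 0.4306 -0.3566  0.0042] hi [ 0.5121 -0.2724  0.0109]
hinge 836
  med [0.6886 0.0637 0.2693] lo [0.6023 0.033  0.2567] hi [0.7755 0.1109 0.2769]
lamphead 1013
  med [0.5637 0.0909 0.258 ] lo [0.5262 0.0482 0.2535] hi [0.5987 0.1366 0.2629]
green 124
  med [0.6405 0.0324 0.0724] lo [0.6292 0.007  0.0663] hi [0.6493 0.058  0.0802]
amber 470
  med [ 0.6252 -0.3307  0.1089] lo [ 0.5538 -0.3567  0.0698] hi [ 0.6744 -0.2188  0.1305]
roll 947
  med [0.6254 0.3865 0.1078] lo [0.5822 0.3434 0.1032] hi [0.6689 0.4294 0.1121]
side
orange 148
  med [0.575  0.0992 0.3009] lo [0.5661 0.0884 0.2685] hi [0.5802 0.1027 0.3192]
purple 134
  med [ 0.4761 -0.3087  0.1333] lo [ 0.4637 -0.348   0.0578] hi [ 0.4866 -0.293   0.1377]
purptop 80
  med [ 0.474  -0.3213  0.1345] lo [ 0.4633 -0.3485  0.1326] hi [ 0.486  -0.2972  0.1381]
((473.6429138183594, -324.2772521972656), (58.913108825683594, 20.28590202331543), 78.56786346435547)
standbase 179
  med [ 0.4929 -0.2884  0.0065] lo [ 0.4351 -0.3496  0.0041] hi [ 0.5923 -0.2179  0.0113]
hinge 1409
  med [0.6883 0.0686 0.2672] lo [0.6021 0.0376 0.2438] hi [0.7814 0.124  0.2753]
lamphead 1547
  med [0.5796 0.118  0.2554] lo [0.531  0.0526 0.1561] hi [0.5987 0.1539 0.2597]
green 0
amber 826
  med [ 0.6232 -0.3242  0.1019] lo [ 0.557  -0.3552  0.042 ] hi [ 0.6808 -0.216   0.1288]
roll 1958
  med [0.6299 0.3907 0.1073] lo [0.5854 0.3466 0.1036] hi [0.6725 0.4329 0.1103]
```

View pics/crop.png

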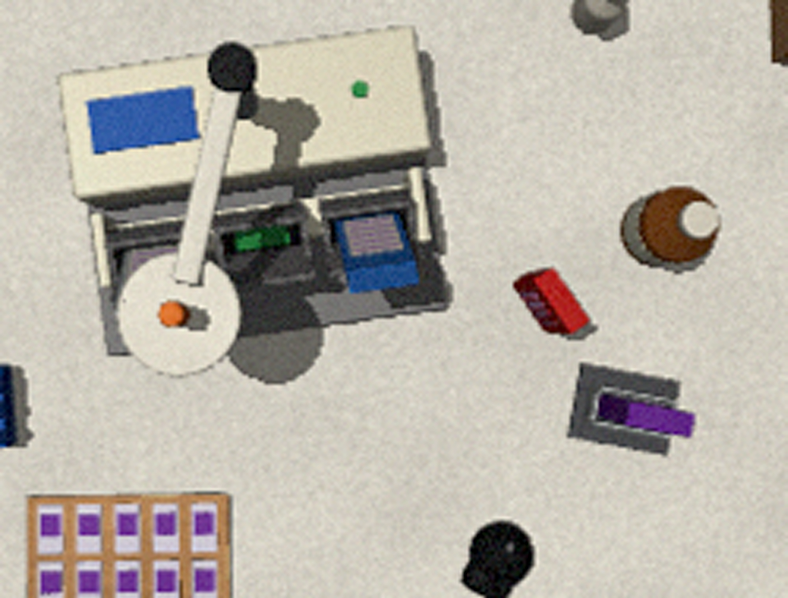

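The crop confirms it: purple is in the stand, red is the decoy, and the green pad is in the middle bay. Next, hinge and scanner yaw.

```bash
python3 - <<'E'
from h import *
P,im=cloud("top")
f=lambda u,v:(190+u/3.15,120+v/3.15)
def at(n,u,v,r=1):
    a,b=map(lambda t:int(round(t)),f(u,v)); q=P[b-r:b+r+1,a-r:a+r+1].reshape(-1,3);m=np.nanmedian(q,0);print(n,m.round(4));return m
hg=at("hinge cap",232,65)
a=at("back L",66,80);b=at("back R",408,34);print("yaw",np.arctan2(a[1]-b[1],a[0]-b[0])-np.pi/2)
a=at("frontedge L",82,188);b=at("front R",422,148);print("yaw",np.arctan2(a[1]-b[1],a[0]-b[0])-np.pi/2)
for n,u,v in(("blue label top",372,222),("blue lab low",378,250),("blue end",382,275),("blue endlow",384,287),("pad",262,237),("wall",310,210),("red",548,290),("red2",565,310),("midfloor front",285,265),("front wall",290,283),("rear wall",270,205)):at(n,u,v,0)
E
```

```text
hinge cap [0.7627 0.0452 0.2748]
back L [0.7895 0.2114 0.0899]
back R [ 0.8271 -0.1103  0.0882]
yaw 0.11634056145776284
frontedge L [0.6862 0.1982 0.0858]
front R [ 0.721  -0.1209  0.0835]
yaw 0.1087726946518357
blue label top [ 0.6522 -0.072   0.0998]
blue lab low [ 0.6229 -0.074   0.1575]
blue end [ 0.5997 -0.0746  0.1882]
blue endlow [ 0.589  -0.0774  0.1836]
pad [0.6406 0.031  0.0738]
wall [ 0.6648 -0.014   0.0621]
red [ 0.5856 -0.2285  0.1274]
red2 [ 0.5684 -0.2423  0.128 ]
midfloor front [0.612  0.0099 0.1102]
front wall [0.597  0.0053 0.0189]
rear wall [0.6713 0.022  0.0623]
```

Emit:
{"api": "play_rows", "payload": {
  "moves": [
    [1,[-2.4,-1.1,-3.2],[0,0,0]],
    [1,[-2.4,-1.1,-3.2],[0,0,0]],
    [1,[-2.4,-1.1,-3.2],[0,0,0]],
    [1,[-2.4,-1.1,-3.2],[0,0,0]],
    [1,[-3.7,-1.7,0],[0,0,0]],
    [1,[-3.7,-1.7,0],[0,0,0]],
    [1,[-3.7,-1.7,0],[0,0,0]],
    [1,[-3.7,-1.7,0],[0,0,0]],
    [1,[-3.7,-1.7,0],[0,0,0]],
    [1,[-3.7,-1.7,0],[0,0,0]],
    [1,[-3.7,-1.7,0],[0,0,0]],
    [1,[-3.7,-1.7,0],[0,0,0]]
  ]
}}

```text
clock: 1.1
eef_pos: [0.474, 0.1778, 0.359]
tool_rot: [0.16, 0.987, -0.0, -0.0]
ft_force: [0.4, 0.3, 0.7]
grip_width: 0.0855
```

Emit:
{"api": "play_rows", "payload": {
  "moves": [
    [1,[-3.8,-1.6,0],[0,0,0]],
    [1,[-3.8,-1.6,0],[0,0,0]],
    [1,[-3.8,-1.6,0],[0,0,0]],
    [1,[0,0,0],[0,0,0]],
    [1,[0,0,0],[0,0,0]]
  ]
}}

```text
clock: 1.52
eef_pos: [0.5671, 0.0961, 0.3569]
tool_rot: [0.162, 0.987, -0.001, -0.002]
ft_force: [-0.1, 0.4, -0.5]
grip_width: 0.0855
```

```bash
python3 - <<'E'
from h import *
grab("wrist");P,im=cloud("wrist")
h=cv2.cvtColor(im,cv2.COLOR_RGB2HSV).astype(int);H,S=h[...,0],h[...,1]
m=(H<16)&(S>140)&(P[...,2]>.25)
q=P[m];t=q[q[:,2]>.31];print(len(q),len(t),np.median(t,0),t.min(0),t.max(0));print(bot.get_obs()["eef_pos"],bot.get_obs()["joint_pos"])
E
```

```text
341 341 [0.56738238 0.09047324 0.32090765] [0.5605998  0.08348356 0.31910565] [0.59863394 0.15305256 0.44271078]
[0.56615946 0.09726024 0.35787342] [1.69928006e-01 3.95112455e-01 5.46093865e-01 1.72466263e+00
 3.80176839e-04 4.93637403e-01]
```

Emit:
{"api": "play_rows", "payload": {
  "moves": [
    [1,[0,-0.5,2.0],[0,0,0]],
    [1,[0,0,2.0],[0,0,0]],
    [1,[0,0,2.0],[0,0,0]],
    [1,[0,0,2.1],[0,0,0]],
    [-0.2,[0,0,0],[0,0,0]],
    [-0.2,[0,0,0],[0,0,0]],
    [-0.2,[0,0,0],[0,0,0]],
    [-0.2,[0,0,0],[0,0,0]],
    [-0.2,[0,0,0],[0,0,0]]
  ]
}}

```text
clock: 2.32
eef_pos: [0.5651, 0.0937, 0.2802]
tool_rot: [0.16, 0.987, 0.001, 0.002]
ft_force: [-0.5, -0.2, -0.7]
grip_width: 0.0343
```

Emit:
{"api": "play_rows", "payload": {
  "moves": [
    [-0.2,[0.08,1.6,0],[0,0,0.08]],
    [-0.2,[0.08,1.6,0],[0,0,0.08]],
    [-0.2,[0.08,1.6,0],[0,0,0.08]],
    [-0.2,[0.08,1.6,0],[0,0,0.08]],
    [-0.2,[0.08,1.6,0],[0,0,0.08]],
    [-0.2,[0.08,1.6,0],[0,0,0.08]],
    [-0.2,[0.08,1.6,0],[0,0,0.08]],
    [-0.2,[0.08,1.6,0],[0,0,0.08]],
    [-0.2,[0.08,1.6,0],[0,0,0.08]],
    [-0.2,[0.08,1.6,0],[0,0,0.08]],
    [-0.2,[0.08,1.6,0],[0,0,0.08]],
    [-0.2,[0,0,0],[0,0,0]]
  ]
}}

```text
clock: 3.32
eef_pos: [0.6723, 0.2283, 0.2769]
tool_rot: [0.566, 0.825, 0.0, -0.0]
ft_force: [0.3, 0.2, -0.7]
grip_width: 0.034
```

```bash
python3 - <<'E'
from h import *
grab("top");P,im=cloud("top")
h=cv2.cvtColor(im,cv2.COLOR_RGB2HSV).astype(int);z=P[...,2]
m=(z>.24)&(z<.285)&(P[...,0]>.55)&(P[...,0]<.85)&(P[...,1]>0)&(P[...,1]<.35)
q=P[m];print(len(q),q.min(0),q.max(0));far=q[q[:,1]>.15];print(np.median(far,0))
save(cv2.convertScaleAbs(cv2.resize(im[100:320,130:430],None,fx=2.6,fy=2.6),alpha=1.6),"t2.png");print(bot.get_obs()["ft_force"],bot.get_obs()["joint_pos"])
E
```

```text
1318 [0.62639629 0.02777186 0.24004045] [0.78274471 0.26494688 0.28339282]
[0.68400074 0.19855475 0.25871035]
[-0.30080737 -0.17401124 -1.00154297] [ 3.26606471e-01  7.16169169e-01  8.73759737e-01  1.72866030e+00
 -5.79277113e-05  1.52656868e+00]
```

View pics/t2.png

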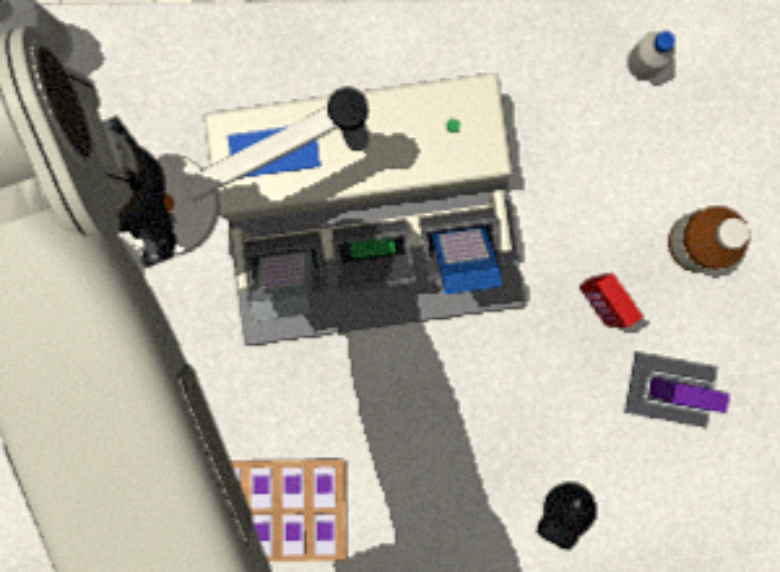

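The lamp arm runs from (347,107) to (205,175), about 64° from straight toward the robot, so the joint is near -1.2 rad. The bays are unobstructed, with the pad still in the middle one. Now release and lift.

Emit:
{"api": "play_rows", "payload": {
  "moves": [
    [0.6,[0,0,0],[0,0,0]],
    [1,[0,0,0],[0,0,0]],
    [1,[0,0,-1.5],[0,0,0]],
    [1,[0,0,-2.5],[0,0,0]],
    [1,[0,0,-3],[0,0,0]],
    [1,[0,0,-3],[0,0,0]],
    [1,[-2.9,-2.5,0],[0,0,0]],
    [1,[-2.9,-2.5,0],[0,0,0]],
    [1,[-2.9,-2.5,0],[0,0,0]],
    [1,[-2.9,-2.5,0],[0,0,0]],
    [1,[-2.9,-2.5,0],[0,0,0]],
    [1,[-2.9,-2.5,0],[0,0,0]]
  ]
}}

```text
clock: 4.37
eef_pos: [0.5858, 0.0117, 0.3701]
tool_rot: [0.565, 0.825, 0.005, 0.004]
ft_force: [1.1, -0.6, -0.5]
grip_width: 0.0855
```

Emit:
{"api": "play_rows", "payload": {
  "moves": [
    [1,[-2.9,-2.5,0],[0,0,0]],
    [1,[-2.9,-2.5,0],[0,0,0]],
    [1,[-2.9,-2.5,0],[0,0,0]],
    [1,[-2.9,-2.5,0],[0,0,0]],
    [1,[0,0,0],[0,0,0.115]],
    [1,[0,0,0],[0,0,0.115]],
    [1,[0,0,0],[0,0,0.115]],
    [1,[0,0,0],[0,0,0.115]],
    [1,[0,0,0],[0,0,0.115]],
    [1,[0,0,0],[0,0,0]]
  ]
}}

```text
clock: 5.2
eef_pos: [0.5354, -0.1309, 0.369]
tool_rot: [0.777, 0.63, 0.005, 0.002]
ft_force: [-0.2, -0.7, -0.4]
grip_width: 0.0854
```

```bash
python3 - <<'E'
from h import *
grab("wrist");P,im=cloud("wrist")
save(cv2.convertScaleAbs(im,alpha=1.6),"w1.png");print(bot.get_obs()["eef_pos"],bot.get_obs()["joint_pos"])
# scanner cloud from the wrist & lamp check
grab("top");P2,im2=cloud("top")
q=P2[(P2[...,2]>.25)&(P2[...,2]<.28)&(P2[...,0]>.5)&(P2[...,0]<.85)&(P2[...,1]>-.1)&(P2[...,1]<.4)]
l=q[(q[:,1]>.15)];print("lamp",np.median(l,0),l.min(0),l.max(0))
E
```

```text
[ 0.53560122 -0.13083772  0.36885029] [-0.2425305   0.33379112  0.4852233   1.71231364  0.00534224  1.53192027]
lamp [0.67722925 0.21703592 0.25837879] [0.62626877 0.15093293 0.25047005] [0.72305885 0.27555983 0.27940837]
```

View pics/w1.png

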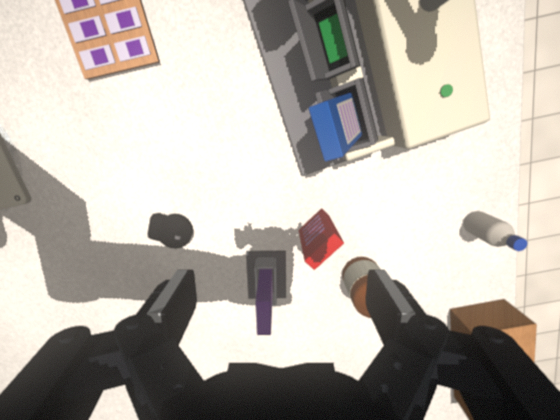

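Wrist view shows: purple case top at (265,300) in the stand, red decoy at (321,238), green pad at (330,38), and blue case at (340,125).

```bash
python3 - <<'E'
from h import *
def med(q):return np.nanmedian(q,0).round(4)
for n in("wrist","top"):
    P,im=cloud(n);h=cv2.cvtColor(im,cv2.COLOR_RGB2HSV).astype(int);H,S,V=h[...,0],h[...,1],h[...,2];x,y,z=P[...,0],P[...,1],P[...,2]
    print(n)
    t=(z>.128)&(z<.15)&(x>.42)&(x<.53)&(y<-.27)&(y>-.38)&(H>115)&(H<160)
    q=P[t]; print("purple top",len(q),med(q),cv2.minAreaRect((q[:,:2]*1000).astype(np.float32)))
    g=(H>45)&(H<85)&(S>90)&(x>.55)&(x<.7)&(abs(y)<.15)&(z<.12);q=P[g]
    print("pad",len(q),med(q),cv2.minAreaRect((q[:,:2]*1000).astype(np.float32)))
    if len(q)>50:
        c=q.mean(0);print(" normal",np.linalg.svd(q-c)[2][2])
    b=(H>100)&(H<125)&(S>100)&(x>.5)&(x<.7)&(y<0)&(y>-.13)&(z>.08);q=P[b]
    ang=.112
    print("blue",len(q))
    # rear body edges: yaw
    e=(abs(z-.0875)<.006)&(x>.65)&(y>-.2)&(y<.25);q=P[e];r=cv2.minAreaRect((q[:,:2]*1000).astype(np.float32));print("body",len(q),r)
# blue faces from wrist
P,im=cloud("wrist");h=cv2.cvtColor(im,cv2.COLOR_RGB2HSV).astype(int);x,y,z=P[...,0],P[...,1],P[...,2]
m=(x>.55)&(x<.69)&(y<-.03)&(y>-.12)&(z>.1)&(z<.2)
q=P[m]; print(len(q))
for k in range(2):
    best=0
    rng=np.random.default_rng(0)
    for _ in range(400):
        s=q[rng.choice(len(q),3,False)];nn=np.cross(s[1]-s[0],s[2]-s[0]);l=np.linalg.norm(nn)
        if l<1e-6:continue
        nn/=l;i=abs((q-s[0])@nn)<.0025
        if i.sum()>best:best=i.sum();bi=i
    c=q[bi].mean(0);u=np.linalg.svd(q[bi]-c)[2];print("plane",best,c.round(4),"n",u[2].round(3),"ext",np.ptp((q[bi]-c)@u.T,axis=0).round(4),"yaw",np.arctan2(u[2][1],u[2][0]));q=q[~bi]
E
```

```text
wrist
purple top 511 [ 0.4728 -0.3211  0.1387] ((471.9911193847656, -324.8782653808594), (60.076229095458984, 20.03207015991211), 79.08312225341797)
pad 850 [0.643  0.0309 0.0773] ((643.0726318359375, 30.58942413330078), (23.05185317993164, 52.20954132080078), 6.7094407081604)
 normal [-0.43140903 -0.05584183  0.90042653]
blue 1622
body 13317 ((743.9871826171875, -30.318801879882812), (186.50169372558594, 197.6654510498047), 0.5509921908378601)
top
purple top 0 [nan nan nan] ((0.0, 0.0), (0.0, 0.0), 0.0)
pad 122 [0.6393 0.0326 0.0721] ((635.0653076171875, 21.237159729003906), (241.74383544921875, 28.724395751953125), 89.78465270996094)
 normal [-6.90401556e-01  3.47067826e-04  7.23426272e-01]
blue 334
body 3984 ((729.4114379882812, 42.921112060546875), (185.64707946777344, 340.355712890625), 5.644714832305908)
2980
plane 1368 [ 0.6238 -0.0724  0.161 ] n [-0.889 -0.107 -0.445] ext [0.1119 0.0821 0.0076] yaw -3.022231234074421
plane 885 [ 0.5964 -0.0753  0.1905] n [ 0.418  0.057 -0.906] ext [0.0595 0.0224 0.0055] yaw 0.1362692278344159
  return np.nanmean(a, axis, out=out, keepdims=keepdims)
```

```bash
cat >> h.py <<'E'
def Rdown(a): # tool down, tool y at world angle a
    y=np.array([np.cos(a),np.sin(a),0]);z=np.array([0,0,-1.]);return np.stack([np.cross(y,z),y,z],1)
psi=.118;t=np.radians(25)
zb=np.array([-np.sin(t)*np.cos(psi),-np.sin(t)*np.sin(psi),np.cos(t)]);yb=np.array([-np.sin(psi),np.cos(psi),0]);xb=np.cross(yb,zb)
Rbay=np.stack([np.cross(xb,-zb),xb,-zb],1);bay=np.array([.643,.0306,.0765])
def delta(p,Rt):
    o=bot.get_obs();Rc=R.from_quat(o["tool_rot"]).as_matrix()
    print("shift cm",(Rc.T@(p-o["eef_pos"])*100).round(2),"rotvec",R.from_matrix(Rc.T@Rt).as_rotvec().round(4),"ft",o["ft_force"].round(1),"w",o["grip_width"].round(4))
E
python3 -c "
from h import *
delta(np.array([.472,-.3245,.22]),Rdown(-.199))"
```

```text
Traceback (most recent call last):
  File "h.py", line 24, in delta
    print("shift cm",(Rc.T@(p-o["eef_pos"])*100).round(2),"rotvec",R.from_matrix(Rc.T@Rt).as_rotvec().round(4),"ft",o["ft_force"].round(1),"w",o["grip_width"].round(4))
                                                                                                                                               ^^^^^^^^^^^^^^^^^^^^^
AttributeError: 'float' object has no attribute 'round'
```

```bash
sed -i 's/o\["grip_width"\].round(4)/round(o["grip_width"],4)/' h.py
python3 -c "
from h import *
delta(np.array([.472,-.3245,.22]),Rdown(-.199))"
```

```text
shift cm [-20.33  -2.49  14.75] rotvec [ 0.01   -0.0049 -0.004 ] ft [0.  0.8 0.3] w 0.0856
```

Emit:
{"api": "play_rows", "payload": {
  "moves": [
    [1,[-2.9,-0.35,2.0],[0.01,-0.005,0]],
    [1,[-2.9,-0.35,2.0],[0,0,0]],
    [1,[-2.9,-0.35,2.0],[0,0,0]],
    [1,[-2.9,-0.35,2.0],[0,0,0]],
    [1,[-2.9,-0.35,2.0],[0,0,0]],
    [1,[-2.9,-0.35,2.0],[0,0,0]],
    [1,[-2.9,-0.35,2.0],[0,0,0]],
    [1,[0,0,0],[0,0,0]],
    [1,[0,0,0],[0,0,0]]
  ]
}}

```text
clock: 6.05
eef_pos: [0.4693, -0.3249, 0.2263]
tool_rot: [0.776, 0.63, -0.001, -0.002]
ft_force: [-0.5, 0.8, 0.6]
grip_width: 0.0858
```

```bash
python3 - <<'E'
from h import *
delta(np.array([.472,-.3245,.095]),Rdown(-.199))
grab("wrist");P,im=cloud("wrist");h=cv2.cvtColor(im,cv2.COLOR_RGB2HSV).astype(int);H=h[...,0];x,y,z=P[...,0],P[...,1],P[...,2]
q=P[(z>.125)&(z<.15)&(x>.42)&(x<.53)&(y<-.27)&(y>-.38)&(H>115)&(H<160)]
print(len(q),np.median(q,0),cv2.minAreaRect((q[:,:2]*1000).astype(np.float32)) if len(q) else 0)
E
```

```text
shift cm [ 0.07  0.31 13.13] rotvec [-0.0043 -0.0016 -0.0079] ft [-0.5  0.8  0.6] w 0.0858
1876 [ 0.47141641 -0.32271228  0.13890897] ((470.7186279296875, -325.4080810546875), (59.7543830871582, 21.970449447631836), 78.86475372314453)
```

Emit:
{"api": "play_rows", "payload": {
  "moves": [
    [1,[0,0.2,2.6],[0,0,0]],
    [1,[0,0,2.6],[0,0,0]],
    [1,[0,0,2.6],[0,0,0]],
    [1,[0,0,2.6],[0,0,0]],
    [1,[0,0,2.6],[0,0,0]],
    [1,[0,0,0],[0,0,0]],
    [0,[0,0,0],[0,0,0]],
    [-1,[0,0,0],[0,0,0]],
    [-1,[0,0,0],[0,0,0]],
    [-1,[0,0,0],[0,0,0]],
    [-1,[0,0,0],[0,0,0]],
    [-1,[0,0,0],[0,0,0]]
  ]
}}

```text
clock: 7.1
eef_pos: [0.4732, -0.3252, 0.0994]
tool_rot: [0.776, 0.631, -0.0, 0.001]
ft_force: [-0.8, -0.1, 6.2]
grip_width: 0.0215
```

Emit:
{"api": "play_rows", "payload": {
  "moves": [
    [-1,[0,0,0],[0,0,0]],
    [-1,[0,0,-1],[0,0,0]],
    [-1,[0,0,-2],[0,0,0]],
    [-1,[0,0,-2.5],[0,0,0]],
    [-1,[0,0,-2.5],[0,0,0]],
    [-1,[0,0,-3],[0,0,0]],
    [-1,[0,0,-3],[0,0,0]],
    [-1,[0,0,-3],[0,0,0]],
    [-1,[0,0,0],[0,0,0]]
  ]
}}

```text
clock: 7.85
eef_pos: [0.4753, -0.3263, 0.2752]
tool_rot: [0.776, 0.631, 0.001, 0.005]
ft_force: [1.4, -0.0, -1.8]
grip_width: 0.0216
```

```bash
python3 - <<'E'
from h import *
o=bot.get_obs();Rc=R.from_quat(o["tool_rot"]).as_matrix()
print(o["eef_pos"],o["ft_force"],o["joint_pos"])
im,_=grab("side");P,_=cloud("side")
h=cv2.cvtColor(im,cv2.COLOR_RGB2HSV).astype(int)
m=(h[...,0]>120)&(h[...,0]<155)&(h[...,1]>70)
q=(P-o["eef_pos"])@Rc;m&=np.linalg.norm(q,axis=-1)<.16
q=q[m];print(len(q),"tool frame lo",np.percentile(q,2,0).round(4),"hi",np.percentile(q,98,0).round(4))
c=q.mean(0);print(np.linalg.svd(q-c)[2].round(3))
v,u=np.where(m);print(u.min(),u.max(),v.min(),v.max())
uc,vc=int(u.mean()),int(v.mean());v0=max(0,vc-90);u0=max(0,uc-120)
save(cv2.resize(cv2.convertScaleAbs(im,alpha=1.6)[v0:v0+180,u0:u0+240],None,fx=3,fy=3),"s2.png")
P,im=cloud("wrist")
bt=bay+100e-3*0
# target: grasp keeps case origin in tool
E
```

```text
[ 0.47532594 -0.32628699  0.27517949] [ 1.35304182 -0.00715864 -1.78738738] [-6.01406818e-01  3.76185453e-01  3.06049427e-01  1.49000577e+00
 -3.16218625e-04  1.17543942e+00]
399 tool frame lo [-0.0153 -0.0071 -0.0373] hi [0.0343 0.0145 0.0848]
[[ 0.145  0.009  0.989]
 [-0.97  -0.195  0.144]
 [ 0.195 -0.981 -0.02 ]]
262 271 62 113
```

View pics/s2.png

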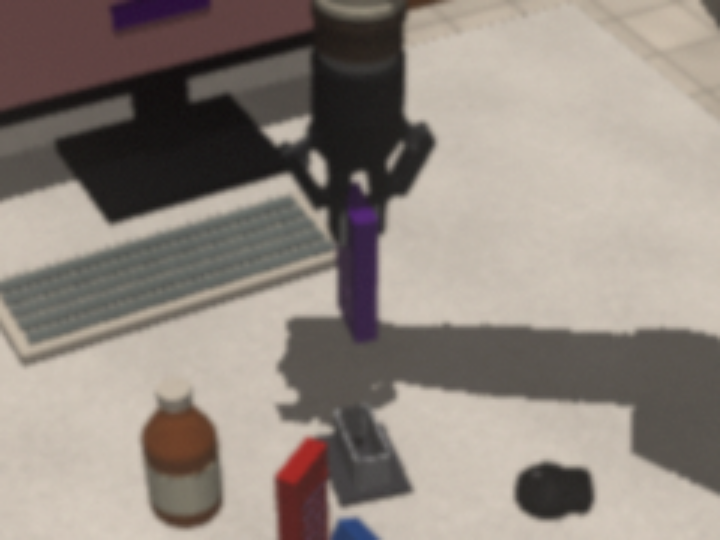

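```bash
python3 - <<'E'
from h import *
o=bot.get_obs();Rc=R.from_quat(o["tool_rot"]).as_matrix()
P,im=cloud("side");h=cv2.cvtColor(im,cv2.COLOR_RGB2HSV).astype(int)
q=(P-o["eef_pos"])@Rc;m=(h[...,0]>120)&(h[...,0]<155)&(h[...,1]>70)&(np.linalg.norm(q,axis=-1)<.16);m=cv2.erode(m.astype(np.uint8),np.ones((2,2)))>0
f=q[m];f=f[(f[:,0]>.022)&(f[:,2]>-.03)&(f[:,2]<.085)];print(len(f),np.polyfit(f[:,2],f[:,0],1),np.polyfit(f[:,2],f[:,1],1))
W=bay+.27*zb-.002*xb
delta(W,Rbay);print(W)
E
```

```text
240 [-0.00242998  0.02966739] [-0.00774463  0.00432757]
shift cm [34.63 -1.78 -4.95] rotvec [-0.4267  0.0747 -0.318 ] ft [ 1.   0.3 -2.5] w 0.0217
[0.52788655 0.01695321 0.32035787]
```

Emit:
{"api": "play_rows", "payload": {
  "moves": [
    [-1,[0,0,-2.5],[0,0,0]],
    [-1,[0,0,-2.5],[0,0,0]],
    [-1,[3.4,-0.18,0],[0,0,0]],
    [-1,[3.4,-0.18,0],[0,0,0]],
    [-1,[3.4,-0.18,0],[0,0,0]],
    [-1,[3.4,-0.18,0],[0,0,0]],
    [-1,[3.4,-0.18,0],[0,0,0]],
    [-1,[3.4,-0.18,0],[0,0,0]],
    [-1,[3.4,-0.18,0],[0,0,0]],
    [-1,[3.4,-0.18,0],[0,0,0]],
    [-1,[3.4,-0.18,0],[0,0,0]],
    [-1,[3.4,-0.18,0],[0,0,0]]
  ]
}}

```text
clock: 8.9
eef_pos: [0.5242, 0.0134, 0.3161]
tool_rot: [0.776, 0.631, -0.002, -0.002]
ft_force: [0.5, -0.4, -1.8]
grip_width: 0.0211
```

Emit:
{"api": "play_rows", "payload": {
  "moves": [
    [-1,[0,0,0],[-0.071,0.012,-0.053]],
    [-1,[0,0,0],[-0.071,0.012,-0.053]],
    [-1,[0,0,0],[-0.071,0.012,-0.053]],
    [-1,[0,0,0],[-0.071,0.012,-0.053]],
    [-1,[0,0,0],[-0.071,0.012,-0.053]],
    [-1,[0,0,0],[-0.071,0.012,-0.053]],
    [-1,[0,0,0],[0,0,0]],
    [-1,[0,0,0],[0,0,0]]
  ]
}}

```text
clock: 9.57
eef_pos: [0.5227, 0.0115, 0.3157]
tool_rot: [0.651, 0.73, 0.158, 0.138]
ft_force: [-0.1, 0.6, -2.0]
grip_width: 0.0215
```

```bash
python3 - <<'E'
from h import *
delta(bay+.27*zb-.002*xb,Rbay); print(bot.get_obs()["joint_pos"])
E
```

```text
shift cm [ 0.49  0.71 -0.18] rotvec [-0.0127 -0.0025 -0.0038] ft [-0.1  0.6 -2. ] w 0.0215
[-0.00992608 -0.06288231 -0.20638686  1.00697675  0.05497254  1.45781365]
```

Emit:
{"api": "play_rows", "payload": {
  "moves": [
    [-1,[0.25,0.35,0],[-0.012,0,-0.004]],
    [-1,[0.25,0.35,0],[0,0,0]],
    [-1,[0,0,2],[0,0,0]],
    [-1,[0,0,2],[0,0,0]],
    [-1,[0,0,2],[0,0,0]],
    [-1,[0,0,1.5],[0,0,0]],
    [-1,[0,0,0],[0,0,0]],
    [-1,[0,0,0],[0,0,0]]
  ]
}}

```text
clock: 10.23
eef_pos: [0.5631, 0.0219, 0.252]
tool_rot: [0.647, 0.731, 0.163, 0.143]
ft_force: [0.0, 0.2, -2.5]
grip_width: 0.0218
```

```bash
python3 - <<'E'
from h import *
delta(bay+.191*zb-.002*xb,Rbay)
im,_=grab("wrist");im2,_=grab("side");P,_=cloud("side")
big=cv2.convertScaleAbs(im[0:300,100:460],alpha=1.6)
s=cv2.resize(cv2.convertScaleAbs(im2[150:310,190:350],alpha=1.6),(400,400));b=cv2.resize(big,(400,333));b=cv2.copyMakeBorder(b,0,67,0,0,0)
save(np.hstack([b,s]),"c1.png")
# case pose in bay frame from side cam
h=cv2.cvtColor(im2,cv2.COLOR_RGB2HSV).astype(int);B=np.stack([xb,yb,zb],1)
q=(P-bay)@B
m=(h[...,0]>122)&(h[...,0]<155)&(h[...,1]>80)&(abs(q[...,0])<.05)&(abs(q[...,1])<.06)&(q[...,2]>.06);q=q[m]
print(len(q),np.percentile(q,[2,50,98],axis=0).round(4))
# +y face
f=q[q[:,1]>.022];print(len(f),np.percentile(f,[2,50,98],axis=0).round(4),np.polyfit(f[:,2],f[:,1],1))
g=q[abs(q[:,1])<.02];print(len(g),np.polyfit(g[:,2],g[:,0],1) if len(g)>5 else 0)
E
```

```text
shift cm [-0.07 -0.33  0.2 ] rotvec [ 0.0018 -0.003   0.0024] ft [ 0.   0.2 -2.5] w 0.0218
1016 [[-0.0036 -0.0244  0.1054]
 [ 0.014   0.0161  0.1621]
 [ 0.0176  0.0308  0.2291]]
387 [[-0.0045  0.0224  0.1075]
 [ 0.0106  0.0286  0.171 ]
 [ 0.0165  0.0314  0.2288]] [-0.00541745  0.02887641]
493 [-0.04290003  0.02079184]
```

View pics/c1.png

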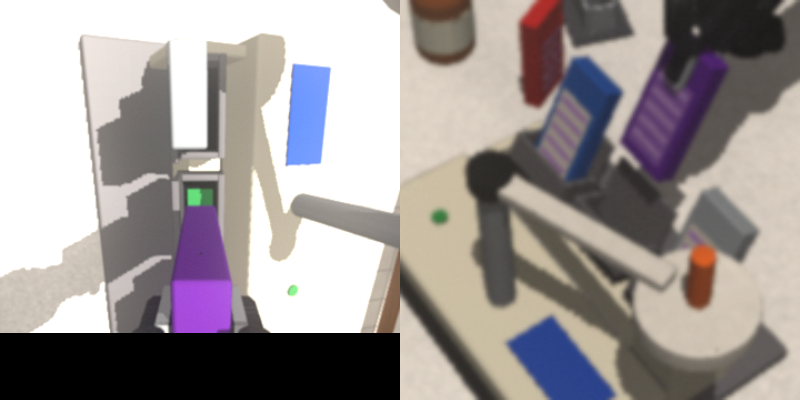

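Left half (wrist): the case end sits over the middle pocket, with the green pad just beyond it at (200,196). Right half (side): the case is parallel to the blue one and in line with the bay. Lowering, with the last part slow.

Emit:
{"api": "play_rows", "payload": {
  "moves": [
    [-1,[0,-0.3,0.5],[0,0,0]],
    [-1,[0,0,1],[0,0,0]],
    [-1,[0,0,1],[0,0,0]],
    [-1,[0,0,1],[0,0,0]],
    [-1,[0,0,1],[0,0,0]],
    [-1,[0,0,1],[0,0,0]],
    [-1,[0,0,0],[0,0,0]]
  ]
}}

```text
clock: 10.92
eef_pos: [0.5823, 0.0241, 0.1985]
tool_rot: [0.647, 0.731, 0.163, 0.143]
ft_force: [-0.5, -0.6, -2.8]
grip_width: 0.0213
```

```bash
python3 -c "
from h import *
delta(bay+.091*zb-.002*xb,Rbay)"
```

```text
shift cm [-0.08  0.18  4.54] rotvec [-0.0001 -0.003   0.0022] ft [-0.5 -0.6 -2.8] w 0.0213
```

Emit:
{"api": "play_rows", "payload": {
  "moves": [
    [-1,[0,0.15,0.8],[0,0,0]],
    [-1,[0,0,0.8],[0,0,0]],
    [-1,[0,0,0.8],[0,0,0]],
    [-1,[0,0,0.8],[0,0,0]],
    [-1,[0,0,0.4],[0,0,0]],
    [-1,[0,0,0],[0,0,0]]
  ]
}}

```text
clock: 11.42
eef_pos: [0.5992, 0.0261, 0.1683]
tool_rot: [0.647, 0.731, 0.163, 0.144]
ft_force: [-0.3, -0.2, -1.8]
grip_width: 0.0212
```

Emit:
{"api": "play_rows", "payload": {
  "moves": [
    [-1,[0,0,0.2],[0,0,0]],
    [-1,[0,0,0.2],[0,0,0]],
    [-1,[0,0,0.2],[0,0,0]],
    [-1,[0,0,0],[0,0,0]]
  ]
}}

```text
clock: 11.75
eef_pos: [0.6023, 0.0264, 0.1644]
tool_rot: [0.647, 0.73, 0.164, 0.144]
ft_force: [0.2, -0.0, -1.4]
grip_width: 0.0213
```

Emit:
{"api": "play_rows", "payload": {
  "moves": [
    [-1,[0,0,0.15],[0,0,0]],
    [-1,[0,0,0.15],[0,0,0]],
    [-1,[0,0,0],[0,0,0]]
  ]
}}

```text
clock: 12.0
eef_pos: [0.6035, 0.0265, 0.1616]
tool_rot: [0.647, 0.73, 0.164, 0.144]
ft_force: [-0.2, -0.8, -2.2]
grip_width: 0.0217
```

Emit:
{"api": "play_rows", "payload": {
  "moves": [
    [-1,[0,0,0.1],[0,0,0]],
    [-1,[0,0,0.1],[0,0,0]],
    [-1,[0,0,0],[0,0,0]]
  ]
}}

```text
clock: 12.25
eef_pos: [0.6043, 0.0267, 0.1598]
tool_rot: [0.647, 0.73, 0.164, 0.144]
ft_force: [0.6, 0.1, -2.8]
grip_width: 0.0215
```

Emit:
{"api": "play_rows", "payload": {
  "moves": [
    [-1,[0,0,0.1],[0,0,0]],
    [-1,[0,0,0],[0,0,0]]
  ]
}}

```text
clock: 12.42
eef_pos: [0.6048, 0.0267, 0.1589]
tool_rot: [0.647, 0.73, 0.164, 0.144]
ft_force: [-0.7, 0.0, -2.2]
grip_width: 0.0212
```

Emit:
{"api": "play_rows", "payload": {
  "moves": [
    [-1,[0,0,0.1],[0,0,0]],
    [-1,[0,0,0],[0,0,0]]
  ]
}}

```text
clock: 12.58
eef_pos: [0.6052, 0.0268, 0.158]
tool_rot: [0.647, 0.73, 0.164, 0.144]
ft_force: [-0.3, -0.1, -2.4]
grip_width: 0.0215
```

Emit:
{"api": "play_rows", "payload": {
  "moves": [
    [-1,[0,0,0.1],[0,0,0]],
    [-1,[0,0,0],[0,0,0]]
  ]
}}

```text
clock: 12.75
eef_pos: [0.6055, 0.0267, 0.1578]
tool_rot: [0.647, 0.73, 0.164, 0.145]
ft_force: [-4.9, -0.0, 3.0]
grip_width: 0.0211
```

Emit:
{"api": "play_rows", "payload": {
  "moves": [
    [-1,[0,0,0.1],[0,0,0]],
    [-1,[0,0,0],[0,0,0]]
  ]
}}

```text
clock: 12.92
eef_pos: [0.6056, 0.0266, 0.1578]
tool_rot: [0.647, 0.73, 0.164, 0.145]
ft_force: [-9.9, -1.7, 8.9]
grip_width: 0.0214
```

Emit:
{"api": "play_rows", "payload": {
  "moves": [
    [-1,[0,0,0.1],[0,0,0]],
    [-1,[0,0,0],[0,0,0]]
  ]
}}

```text
clock: 13.08
eef_pos: [0.6057, 0.0265, 0.1578]
tool_rot: [0.647, 0.73, 0.164, 0.145]
ft_force: [-14.1, -2.9, 16.5]
grip_width: 0.0215
```

Contact builds along the bay axis, so the case is on the floor. I'll ease off and release.

Emit:
{"api": "play_rows", "payload": {
  "moves": [
    [-1,[0,0,-0.2],[0,0,0]],
    [-0.4,[0,0,0],[0,0,0]],
    [-0.3,[0,0,0],[0,0,0]],
    [0,[0,0,0],[0,0,0]],
    [0.3,[0,0,0],[0,0,0]],
    [0.6,[0,0,0],[0,0,0]],
    [0.6,[0,0,0],[0,0,0]],
    [0.6,[0,0,0],[0,0,0]]
  ]
}}

```text
clock: 13.75
eef_pos: [0.6058, 0.0268, 0.1572]
tool_rot: [0.647, 0.73, 0.164, 0.145]
ft_force: [0.3, -0.2, -0.5]
grip_width: 0.0682
```

```bash
cat > chk.py <<'E'
from h import *
import sys
B=np.stack([xb,yb,zb],1)
for n in sys.argv[1:]:
    grab(n);P,im=cloud(n);h=cv2.cvtColor(im,cv2.COLOR_RGB2HSV).astype(int);H,S=h[...,0],h[...,1];q=(P-bay)@B
    for nm,lo,hi,dy in(("purple",122,155,0),("blue",100,120,-.1)):
        m=(H>lo)&(H<hi)&(S>70)&(abs(q[...,0])<.05)&(abs(q[...,1]-dy)<.05)&(q[...,2]>.03)&(q[...,2]<.17);r=q[m]-[0,dy,0]
        e=r[(r[:,2]>.118)&(abs(r[:,0])<.03)]
        print(n,nm,len(r),"p2/98",np.percentile(r,[2,98],axis=0).round(4).tolist(),"end",np.median(e,0).round(4) if len(e) else None)
o=bot.get_obs();print(o["ft_force"],o["eef_pos"])
E
python3 chk.py side top
```

```text
side purple 835 p2/98 [[-0.0204, -0.0256, 0.0319], [0.0114, 0.0303, 0.1261]] end [-0.0018  0.0113  0.124 ]
side blue 476 p2/98 [[-0.0117, -0.0259, 0.0334], [0.0104, 0.0315, 0.1251]] end [0.0023 0.0022 0.1231]
top purple 190 p2/98 [[-0.0167, -0.0303, 0.0323], [0.0364, 0.0286, 0.1619]] end [-0.0034 -0.0215  0.1253]
top blue 304 p2/98 [[-0.0147, -0.0285, 0.0431], [0.0074, 0.0301, 0.129]] end [-0.0024  0.0005  0.1255]
[0.20678599 0.19708124 0.74964782] [0.60573936 0.02684226 0.15720039]
```

Emit:
{"api": "play_rows", "payload": {
  "moves": [
    [0.6,[0,0,-1],[0,0,0]],
    [0.6,[0,0,-1.5],[0,0,0]],
    [0.6,[0,0,-2],[0,0,0]],
    [0.6,[0,0,-2.5],[0,0,0]],
    [0.6,[0,0,-3],[0,0,0]],
    [0.6,[0,0,-3],[0,0,0]],
    [0.6,[0,0,-3],[0,0,0]],
    [0.6,[0,-3,-2],[0,0,0]],
    [0.6,[0,-3,-2],[0,0,0]],
    [0.6,[0,-3,-2],[0,0,0]],
    [0.6,[0,-3,0],[0,0,0]],
    [0.6,[0,0,0],[0,0,0]]
  ]
}}

```text
clock: 14.85
eef_pos: [0.3986, 0.0019, 0.3028]
tool_rot: [0.648, 0.73, 0.163, 0.143]
ft_force: [-0.5, -1.2, -1.4]
grip_width: 0.0684
```

```bash
python3 chk.py side top wrist; python3 - <<'E'
from h import *
a=cv2.convertScaleAbs(np.load("top.npz")["im"][100:280,120:440],alpha=1.6);b=cv2.convertScaleAbs(np.load("side.npz")["im"][110:420,140:420],alpha=1.6)
save(np.hstack([cv2.copyMakeBorder(cv2.resize(a,(440,248)),0,192,0,0,0),cv2.resize(b,None,fx=440/310*.9,fy=440/310)]),"fin.png")
P,_=cloud("top");q=P[(abs(P[...,2]-.257)<.008)&(P[...,0]>.6)&(P[...,0]<.85)&(P[...,1]>.15)&(P[...,1]<.4)]
(c,r)=cv2.minEnclosingCircle((q[:,:2]*1000).astype(np.float32));print("lamp",c,r,len(q))
E
```

```text
side purple 975 p2/98 [[-0.0129, -0.0272, 0.0327], [0.0112, 0.0298, 0.1256]] end [-0.0016  0.0033  0.1239]
side blue 490 p2/98 [[-0.0116, -0.0256, 0.0337], [0.0104, 0.0315, 0.1252]] end [0.0018 0.0017 0.1232]
top purple 459 p2/98 [[-0.0183, -0.0293, 0.033], [0.0083, 0.0275, 0.1298]] end [-0.0069 -0.0015  0.1258]
top blue 304 p2/98 [[-0.0149, -0.0286, 0.041], [0.0076, 0.0301, 0.1284]] end [-0.0029  0.0003  0.1252]
wrist purple 1481 p2/98 [[-0.0191, -0.029, 0.0602], [0.0019, 0.029, 0.1303]] end [-0.0097  0.0008  0.1287]
wrist blue 874 p2/98 [[-0.0147, -0.0023, 0.0423], [0.0063, 0.0303, 0.129]] end [-0.0039  0.0166  0.1278]
[ 0.71980562 -0.18594946 -0.17096851] [0.40513786 0.00208919 0.30625221]
lamp (682.2443237304688, 212.7675323486328) 64.3986587524414 1039
```

View pics/fin.png

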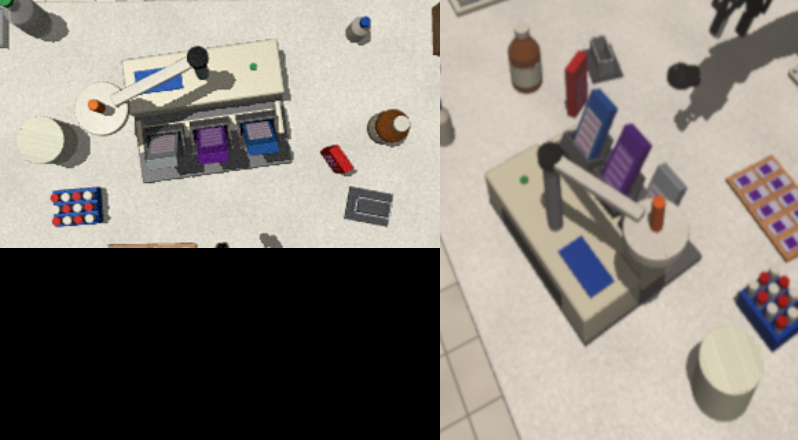

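The final view shows purple seated in the middle bay beside blue and grey. The lamp is out to the left, and the bottle and roll are standing. Handing in.

```bash
python3 -c "
from workcell import bot
print(bot.job_done())"
```

```text
the job is handed in; nothing more can be done
None
```

The job is handed in, at about 15 s on the robot's clock. The lamp was swung first, then the purple case loaded.

- **Lamp:** I swung the arm to the robot's left and left it at about -1.2 rad (69°), going by the positions of the lamp head and hinge.
- **Purple case:** It went from the stand into the empty middle bay, same end down. I lowered it until the floor pushed back; the last reading was about 22 N, a little off the bay axis. Then I eased off and released it.
- **Last checks:** All three cameras put the top of the purple case within 1 mm of the blue case's depth. It leans on its wall about 3–6 mm further towards the robot than the blue case, which is within the play of the bay. The gripper is clear, and the force reading is near zero.
- **Rest of the scene:** Grey and blue are in their bays, and the bottle, paper roll and red decoy are standing.

No checks failed. The only disagreement was in locating the bay floor: the pad and the blue case gave heights about 3 mm apart, and contact came at roughly 2 mm below the pad estimate.

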